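# Right the pencil pot and stand the bottle in it

## Task

The square wooden pencil pot is standing upside down on the desk. Turn it mouth up and stand it upright in the middle of the cork coaster, let go of it, and then stand the small dropper bottle in it so that the bottle rests on the pot's floor, dropper up. Keep the bottle from tipping over on the way, and do not push the stapler or the earbud case about.

Things in the scene. Friction and masses are not known exactly. Their poses are not given: they have to be found in the camera images.
- pot_center (a point): Centre of the loose, empty, square pencil pot of light wood with a thin dark metal band near its rim: 56 x 56 mm outside, 70 mm high, walls and floor 4 mm thick (inside 48 x 48 mm, 66 mm deep), about 0.16 kg. The point is on the pot's axis, half-way up (35 mm from either end). Its z axis points from the closed bottom to the open mouth (so straight down at the start); x and y are square to its flat sides. It does not roll when laid on a side.
- coaster: Square cork coaster, 110 x 110 mm and 5 mm thick, fixed to the desk. Origin in the centre of its underside, at desk height; z up, x and y along its edges.
- bottle_center (a point): Centre of the small amber dropper bottle with a black rubber top that stands upright on the desk: 102 mm high, glass body 34 mm in diameter, about 0.08 kg. The point is on its axis, 51 mm above its foot; z points from foot to dropper. From foot to about 66 mm height it is the glass body, from there to 77 mm a black collar 24 mm in diameter, and from 77 to 102 mm a rubber top 13 mm in diameter; all rigid, and it can be lifted by the rubber top.
- stapler_center (a point): Centre of the stapler lying at the back of the work area, 37 x 132 x 48 mm, long along its y; loose, to be left alone.
- earbuds_center (a point): Centre of the white earbud case, 50 x 58 x 24 mm; loose, to be left alone.

How it is judged:
By the outcome, as a careful person would: the job done as asked, in the order asked, and still so for the second after the job is handed in, with the robot touching nothing.
It also fails if it takes over 72 s, if anything falls off the work surface, if the arm or the gripper's body presses on something with over 40 N, if the wrist force passes 120 N, or if a joint passes its speed limit or range.

## Robot

A 6-joint arm with a two-finger parallel gripper is mounted at the origin on a cart in front of the work surface, level with it; the furniture and walls round the work are solid. World frame = base frame: x ahead of the robot, y to its left, z up, the work surface at z = 0. Lengths are in m, angles in rad, forces in N, time in s.
With the tool pointing down it reaches from about 0.375 to 0.9 m from the base axis. Payload 3.1 kg.
Tool frame: the origin (TCP) lies at the very end of the fingers, on their centre line; the grasp point (between the pads) lies 19 mm behind it; z points along the fingers, y is the line along which they close (so a half turn about z gives the same grasp; the last joint's range is limited). The gripper opens to 87 mm and grips with 3 to 60 N. Pads are 19 mm wide; open, the fingers measure 117 mm over their backs; the gripper's body (75 mm by 190 mm) begins 51 mm behind the grasp point.
Start: joints at [0.956, 0.527, 1.433, -0, 1.181, -0.178], TCP at [0.264, 0.566, 0.223] pointing down, gripper open.
Joint ranges: [-3.08, 3.08], [-0.75, 2.2], [0.22, 2.44], [-1.43, 4.57], [0, 2.65], [-2.85, 2.85]. Speed limits (rad/s): [2.79, 2.79, 3.14, 3.14, 3.14, 3.14].

## Interface

Orientations are given as a unit quaternion [x, y, z, w].
In Python, from rig import robot gives the robot as it stands. The module is installed in compiled form; this text tells all that it offers.
- The arm moves only by the tool servo_tool, never from a script. Its argument "rows" is one flat list of numbers, 5 for each row, row after row: the closure, from -1 (fully open) to 1 (shut), so that 0 is half open, then the shift along the tool's x, y, z in m, then the turn about the tool's z in degrees. A call has 1 to 5 rows; each row shifts and turns the commanded pose from where the row before left it, along the tool's axes as they then stand; what a row does not reach is not made up. A row lasts 1/12 s, in which the tool goes at most 41.7 mm and 7.16 degrees, less where a joint would pass 70% of its speed; a pose out of reach is approached as far as the arm can. A call with a gripper value outside its range is refused whole. The fingers move at their own pace and stop on an object; "newtons" is the grip in N (left out, the last holds). Time passes only in rows, so rows that do not move let the fingers close. It gives the time, the measured TCP pose, the force, the opening and the grip force at its end, in the units of the state.
- robot.get_obs(): the state, without advancing time (a new reading comes with each control period).
- robot.camera(name): name is "scene" or "top" or "wrist"; returns a dict with "pixels" (420x560x3 uint8, red, green, blue), "intrinsics" (3x3 intrinsics, pixels), "rvec" (rotation vector, rad) and "tvec" (3), from world to camera coordinates, as OpenCV has them; the wrist camera has in their place "mount" (4x4, takes a point from camera to tool coordinates, whose origin is the TCP and whose axes are the flange's). Camera axes: x right, y down, z forward; pixel columns grow to the right and rows downward; lengths in m; the calibration is good to about 2 mm. A picture is of the moment at which its call begins: read the wrist's pose just before it. There is no depth.
- robot.hand_in(): hands the job in; it is judged then, once.
Trained networks look in a picture, given as the dict that the camera call returned (one of the last four; its "shot" number tells which), for a name from the list of things; names that differ only in an ending like _2 or _b are one class to them, and where a whole thing is asked for, a point or a joint stands for the part that bears it (a point fixed in the world has none). Each returns a list of dicts, best first, with "score" (0 to 1); they miss things now and then, are a little off and sometimes report something else, mostly with a low value. They report only what shows in the picture. A call takes as long as a camera call.
- robot.spot_in(picture, query): "at" ([x, y, z] in m, in world coordinates, good to about 4 mm: the middle of the surface that is visible of it).
- robot.outline_of(picture, query): "region" (420x560 bool, what is visible of it).
- robot.place_of(picture, query): "at" ([x, y, z] in m, in world coordinates, good to about 4 mm: a listed point, or the origin of a listed thing).
The state is a dict: "time": time; "q": joint angles; "joint_velocities": joint speeds; "joint_torque": joint torques, N m; "position": TCP position; "tool_rot": TCP orientation; "ft_force": force on the tool from outside, world axes, zero at the start; "moment": the same for the moment, N m; "grip_width": finger opening in m; "grip_force": force on a finger pad.
Only numpy, scipy, OpenCV 4.12 (cv2) and the standard library are available. Lean on these libraries where they do the work, as an engineer would, in place of code of your own. Each camera call takes 0.05 s, during which the arm holds its last target. There are 200 camera calls.

## Working session

There is one attempt and no reset: what is moved stays moved. The work goes in short steps, Python scripts to look and compute and a tool call to move; the robot and the scene stay as the last step left them, time stands still between calls to the robot, and variables do not carry over. Pictures are saved under pics/ and viewed, at most 11 in all, crops included, and the job is handed in when it is done.

Besides the shell and the picture viewer there is one more tool, called after "Request:" as name(argument=value, ...) on one line, values as JSON. servo_tool: Moves the arm, as the interface text tells. Its arguments: {"type":"object","properties":{"rows":{"type":"array","items":{"type":"number"}},"newtons":{"type":"number"}},"required":["rows"]}

```bash
mkdir -p pics
cat > h.py <<'E'
from rig import robot
import numpy as np, cv2
from scipy.spatial.transform import Rotation as R
np.set_printoptions(precision=4,suppress=True)
def save(p,n,crop=None,s=1):
    im=p["pixels"][:,:,::-1]
    if crop: a,b,c,d=crop; im=im[b:d,a:c]
    cv2.imwrite(f"pics/{n}.png",cv2.resize(im,None,fx=s,fy=s))
def proj(p,P):
    return cv2.projectPoints(np.float64(P).reshape(-1,3),p["rvec"],p["tvec"],p["intrinsics"],None)[0].reshape(-1,2)
def plane(p,uv,z):
    Rm=cv2.Rodrigues(np.float64(p["rvec"]))[0]; c=-Rm.T@np.ravel(p["tvec"])
    d=(Rm.T@np.linalg.inv(p["intrinsics"])@np.c_[np.reshape(uv,(-1,2)),np.ones(np.size(uv)//2)].T).T
    return c+d*((z-c[2])/d[:,2])[:,None]
def face(p,q,z):
    m=robot.outline_of(p,q)
    if not m: return None
    pts=np.argwhere(m[0]["region"])[:,::-1].astype(float)
    W=plane(p,pts,z)[:,:2].astype(np.float32)
    r=cv2.minAreaRect(W); return m[0]["score"],r
def st():
    o=robot.get_obs(); e=R.from_quat(o["tool_rot"]).as_matrix()
    print("t",round(o["time"],2),"pos",np.array(o["position"]),"x",e[:,0],"y",e[:,1],"F",np.array(o["ft_force"]),"w",o["grip_width"],o["grip_force"])
E
python3 - <<'E'
from h import *
st()
for n in("top","scene"):
    p=robot.camera(n); save(p,n+"0")
    for q in("pot_center","coaster","bottle_center","stapler_center","earbuds_center"):
        print(n,q,[(round(d["score"],2),np.array(d["at"])) for d in robot.place_of(p,q)][:2], face(p,q,{"pot_center":.07,"coaster":.005,"earbuds_center":.024,"stapler_center":.04,"bottle_center":.1}[q]))
E
```

```text
t 0.0 pos [0.2639 0.5657 0.2216] x [-0.9061  0.423   0.0003] y [ 0.423   0.9061 -0.0021] F [-0.384   0.0576  0.1869] w 0.0874428648449716 0.0
top pot_center [(0.97, array([ 0.47  , -0.2077,  0.0356]))] (0.68, ((0.47033047676086426, -0.205179363489151), (0.06454525887966156, 0.06052621826529503), 74.5406265258789))
top coaster [(0.62, array([ 0.5409, -0.0062, -0.0013])), (0.57, array([0.4611, 0.2287, 0.0535]))] (0.63, ((0.5360486507415771, -0.007712230086326599), (0.11287584900856018, 0.1158340647816658), 69.44065856933594))
top bottle_center [(0.57, array([0.4636, 0.2304, 0.0567]))] (0.61, ((0.46191108226776123, 0.2179781049489975), (0.02873605489730835, 0.03768102824687958), 1.413642168045044))
top stapler_center [(0.66, array([ 0.6695, -0.0103,  0.0238]))] (0.83, ((0.6616289019584656, -0.01213788241147995), (0.03756633773446083, 0.12737548351287842), 10.099052429199219))
top earbuds_center [(0.59, array([0.6696, 0.1513, 0.013 ]))] None
scene pot_center [] (0.62, ((0.44026631116867065, -0.23677004873752594), (0.15401506423950195, 0.07438413053750992), 42.49620056152344))
scene coaster [(0.63, array([ 0.5385, -0.0109, -0.0011]))] (0.73, ((0.5349843502044678, -0.013972073793411255), (0.11897337436676025, 0.11260553449392319), 69.2899169921875))
scene bottle_center [(0.56, array([0.4605, 0.2359, 0.0498]))] (0.79, ((0.41127854585647583, 0.14408288896083832), (0.20481780171394348, 0.029246019199490547), 59.24925994873047))
scene stapler_center [(0.91, array([ 0.6724, -0.0139,  0.0276]))] (0.6, ((0.6440451145172119, -0.034670330584049225), (0.10007629543542862, 0.15588748455047607), 10.812277793884277))
scene earbuds_center [(0.95, array([0.6738, 0.1452, 0.0123]))] (0.65, ((0.6508868932723999, 0.1339506208896637), (0.10652723908424377, 0.06293055415153503), 46.24146270751953))
```

View pics/top0.png

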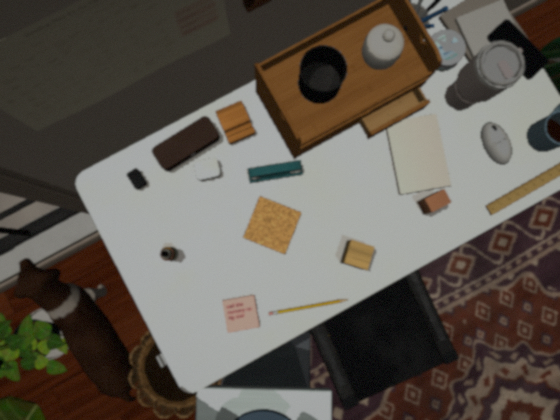

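View pics/scene0.png

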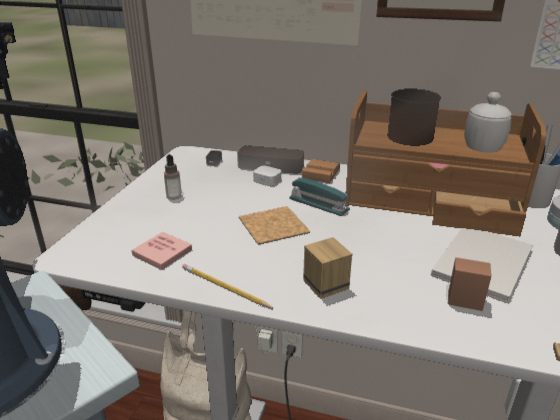

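The top view shows the pot at (358,254), the coaster at (272,225), the bottle at (170,254), the stapler at (275,171) and the earbud case at (208,170). The scene view agrees: the pot is upside down with its band at the bottom, at (327,265). Next I'll fit exact poses to the outlines.

```bash
cat >> h.py <<'E'
from scipy.optimize import minimize
def fit(ps,q,x0,half,z0,z1,ang=None):
    """fit x,y,yaw of a box to the outlines in the pictures"""
    ms=[]
    for p in ps:
        m=robot.outline_of(p,q)
        if m and m[0]["score"]>.3: ms.append((p,m[0]["region"]))
    def cost(v):
        c,s=np.cos(v[2]),np.sin(v[2]); out=0
        P=[[v[0]+c*a-s*b,v[1]+s*a+c*b,z] for a in(-half,half) for b in(-half,half) for z in(z0,z1)]
        for p,m in ms:
            h=cv2.convexHull((proj(p,P)*16).astype(np.int32)); k=np.zeros(m.shape,np.uint8)
            big=cv2.fillConvexPoly(np.zeros((m.shape[0]*4,m.shape[1]*4),np.uint8),((h+8)//4),1)
            k=cv2.resize(big.astype(np.float32),m.shape[::-1],interpolation=cv2.INTER_AREA)
            out+=np.abs(k-m).sum()/m.sum()
        return out
    best=min((minimize(cost,[*x0,a],method="Nelder-Mead",options=dict(initial_simplex=[[*x0,a],[x0[0]+.008,x0[1],a],[x0[0],x0[1]+.008,a],[*x0,a+.15]])) for a in np.radians([-40,-20,0,20,40] if ang is None else ang)),key=lambda r:r.fun)
    return best.x,np.degrees(best.x[2]),best.fun,len(ms)
E
python3 - <<'E'
from h import *
t=robot.camera("top"); s=robot.camera("scene")
for ps in([t],[s],[t,s]):
    print(fit(ps,"pot_center",(.47,-.207),.028,0,.07)); print(fit(ps,"coaster",(.539,-.009),.055,0,.005))
print(robot.get_obs()["time"])
E
```

```text
(array([ 0.4712, -0.2099, -0.2917]), np.float64(-16.711712191748088), np.float64(0.04020861372812921), 1)
(array([ 0.5375, -0.0095, -0.3555]), np.float64(-20.36825353442212), np.float64(0.03239845261121857), 1)
(array([ 0.4713, -0.2088, -0.2862]), np.float64(-16.396958492054072), np.float64(0.028114548494983276), 1)
(array([ 0.538 , -0.0085, -0.3657]), np.float64(-20.953818491083446), np.float64(0.05174488567990373), 1)
(array([ 0.4711, -0.2095,  1.2831]), np.float64(73.51747753692995), np.float64(0.07202704618805619), 2)
(array([ 0.5374, -0.0089, -0.3577]), np.float64(-20.493266239713275), np.float64(0.08920896062165552), 2)
1.6
```

Request:
servo_tool(rows=[-1, -0.015, -0.018, 0, 0, -1, -0.025, -0.031, 0, 0, -1, -0.025, -0.031, 0, 0, -1, -0.025, -0.031, 0, 0, -1, -0.025, -0.031, 0, 0])

```text
time: 2.02
position: [0.3085, 0.3875, 0.2226]
tool_rot: [0.216, 0.976, 0.0, 0.0]
ft_force: [0.6, -0.3, 0.2]
grip_width: 0.0871
grip_force: 0.0
```

Request:
servo_tool(rows=[-1, -0.025, -0.031, 0, 0, -1, -0.025, -0.031, 0, 0, -1, -0.025, -0.031, 0, 0, -1, -0.025, -0.031, 0, 0, -1, -0.025, -0.031, 0, 0])

```text
time: 2.43
position: [0.3564, 0.194, 0.2229]
tool_rot: [0.216, 0.976, 0.0, 0.001]
ft_force: [0.2, 0.1, 0.4]
grip_width: 0.0872
grip_force: 0.0
```

Request:
servo_tool(rows=[-1, -0.025, -0.031, 0, 0, -1, -0.025, -0.031, 0, 0, -1, -0.025, -0.031, 0, 0, -1, -0.025, -0.031, 0, 0, -1, -0.025, -0.031, 0, 0])

```text
time: 2.85
position: [0.4041, 0.0003, 0.223]
tool_rot: [0.217, 0.976, 0.0, 0.001]
ft_force: [1.1, 0.2, 0.1]
grip_width: 0.0868
grip_force: 0.0
```

Request:
servo_tool(rows=[-1, -0.025, -0.031, 0, 0, -1, -0.025, -0.031, 0, 0, -1, -0.025, -0.031, 0, 0, -1, -0.014, -0.016, 0, -4.5, -1, 0, 0, 0, -4])

```text
time: 3.27
position: [0.4412, -0.1397, 0.2231]
tool_rot: [0.144, 0.99, -0.002, 0.002]
ft_force: [0.1, -0.3, 0.0]
grip_width: 0.087
grip_force: 0.0
```

```bash
cat >> h.py <<'E'
def go(P,yaw_y=None):
    """tool-frame shift from here to world point P; turn to bring tool y to yaw (mod 180)"""
    st(); o=robot.get_obs(); e=R.from_quat(o["tool_rot"]).as_matrix()
    print("shift",e.T@(np.array(P)-o["position"]), "yaw_y",np.degrees(np.arctan2(e[1,1],e[0,1])))
E
python3 -c "
from h import *
go((.4597,-.2060,.013))"
```

```text
t 3.27 pos [ 0.4412 -0.1397  0.2231] x [-0.9583  0.2856 -0.0052] y [ 0.2856  0.9583 -0.0026] F [ 0.0554 -0.3492  0.0197] w 0.08698050603810473 0.0
shift [-0.0356 -0.0577  0.2105] yaw_y 73.40542508521125
```

Request:
servo_tool(rows=[-1, -0.018, -0.029, 0, 0, -1, -0.018, -0.028, 0, 0, -1, 0, 0, 0.03, 0, -1, 0, 0, 0.03, 0, -1, 0, 0, 0.03, 0])

```text
time: 3.68
position: [0.4575, -0.2003, 0.1322]
tool_rot: [0.144, 0.99, -0.001, 0.001]
ft_force: [-0.2, -0.7, -0.1]
grip_width: 0.087
grip_force: 0.0
```

Request:
servo_tool(rows=[-1, 0, 0, 0.03, 0, -1, 0, 0, 0.03, 0, -1, 0, 0, 0.03, 0, -1, 0, 0, 0.02, 0, -1, 0, 0, 0.014, 0])

```text
time: 4.1
position: [0.4561, -0.1986, 0.0064]
tool_rot: [0.144, 0.99, 0.001, -0.001]
ft_force: [0.6, -0.0, 0.5]
grip_width: 0.087
grip_force: 0.0
```

Request:
servo_tool(newtons=3, rows=[0, 0, 0, 0, 0, 0, 0, 0, 0, 0, 0.5, 0, 0, 0, 0, 0.5, 0, 0, 0, 0, 0.5, 0, 0, 0, 0])

```text
time: 4.52
position: [0.4575, -0.1996, 0.0098]
tool_rot: [0.144, 0.99, -0.001, 0.001]
ft_force: [-0.6, -0.8, 0.2]
grip_width: 0.0616
grip_force: 0.4
```

```bash
python3 -c "
from h import *
go((.4597,-.2060,.009))"
```

```text
t 4.52 pos [ 0.4575 -0.1996  0.0098] x [-0.9587  0.2843 -0.0025] y [ 0.2843  0.9587 -0.0011] F [-0.5502 -0.8328  0.1888] w 0.06155711960664205 0.35817582562685857
shift [-0.0039 -0.0055  0.0008] yaw_y 73.48293358282544
```

Request:
servo_tool(newtons=3, rows=[0, -0.002, -0.005, 0, 0, 0.5, 0, 0, 0, 0, 0.5, 0, 0, 0, 0, 0.5, 0, 0, 0, 0, 0.5, 0, 0, 0, 0])

```text
time: 4.93
position: [0.4577, -0.2051, 0.009]
tool_rot: [0.144, 0.99, -0.001, 0.001]
ft_force: [-1.2, -1.4, 4.5]
grip_width: 0.0561
grip_force: 3.0
```

Request:
servo_tool(rows=[0.8, 0, 0, 0, 0, 0.8, 0, 0, -0.01, 0, 0.8, 0, 0, -0.02, 0, 0.8, 0, 0, -0.02, 0, 0.8, 0, 0, -0.02, 0])

```text
time: 5.35
position: [0.4564, -0.2033, 0.0789]
tool_rot: [0.144, 0.99, 0.001, -0.001]
ft_force: [0.2, 0.8, -1.2]
grip_width: 0.0558
grip_force: 3.0
```

```bash
python3 -c "
from h import *
st()
p=robot.camera('scene'); u=proj(p,robot.get_obs()['position'])[0].astype(int); print(u)
x,y=max(u[0]-100,0),max(u[1]-75,0); save(p,'a1',(x,y,x+200,y+150),2.5)"
```

```text
t 5.35 pos [ 0.4564 -0.2033  0.0789] x [-0.9586  0.2846  0.0027] y [0.2846 0.9586 0.0014] F [ 0.2059  0.8198 -1.1982] w 0.05582139965346105 2.9999148950309973
[320 244]
```

View pics/a1.png

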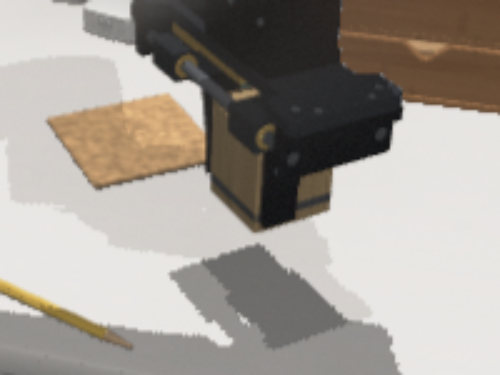

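The pot lifted without turning, so 3 N at the pads holds it. I'll shake it vertically to see whether that makes it pivot.

Request:
servo_tool(newtons=3, rows=[0.8, 0, 0, -0.041, 0, 0.8, 0, 0, 0.041, 0, 0.8, 0, 0, -0.041, 0, 0.8, 0, 0, 0.041, 0, 0.8, 0, 0, -0.041, 0])

```text
time: 5.82
position: [0.4442, -0.1946, 0.0819]
tool_rot: [0.144, 0.989, 0.019, -0.034]
ft_force: [-2.4, 2.2, -21.6]
grip_width: 0.056
grip_force: 3.0
```

Request:
servo_tool(rows=[0.8, 0, 0, 0.041, 0, 0.8, 0, 0, -0.041, 0, 0.8, 0, 0, 0.041, 0, 0.8, 0, 0, -0.041, 0, 0.8, 0, 0, 0, 0])

```text
time: 6.23
position: [0.4538, -0.2014, 0.1072]
tool_rot: [0.144, 0.99, 0.007, -0.012]
ft_force: [0.6, -0.3, 0.1]
grip_width: 0.0558
grip_force: 3.0
```

```bash
cat >> h.py <<'E'
def potrel(n="scene"):
    p=robot.camera(n); o=robot.get_obs(); e=R.from_quat(o["tool_rot"]).as_matrix(); g=np.array(o["position"])-.019*e[:,2]
    for q in robot.place_of(p,"pot_center")[:1]: print(n,q["score"],np.array(q["at"]),"rel grip (tool axes)",e.T@(np.array(q["at"])-g))
    return p
E
python3 -c "
from h import *
st()
p=potrel(); potrel('top')
u=proj(p,robot.get_obs()['position'])[0].astype(int)
x,y=max(u[0]-100,0),max(u[1]-75,0); save(p,'a2',(x,y,x+200,y+150),2.5)"
```

```text
t 6.23 pos [ 0.4538 -0.2014  0.1072] x [-0.9584  0.2842  0.0258] y [0.2845 0.9586 0.0099] F [ 0.5538 -0.2752  0.0758] w 0.055816470761782054 2.9999154514371185
scene 0.95 [ 0.4453 -0.2016  0.1023] rel grip (tool axes) [ 0.0115 -0.0014  0.0312]
```

View pics/a2.png

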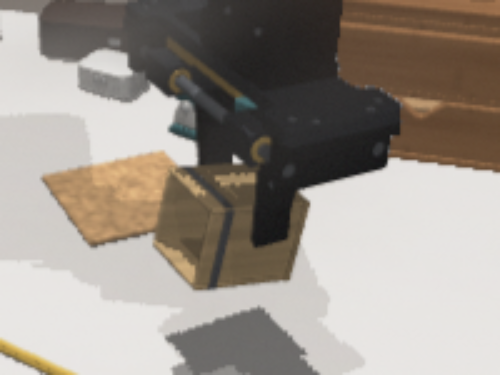

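The shake worked. The pot has turned about 90° in the grip, with its mouth facing the robot (left in the crop, at (190,235)) and its bottom facing away. I'll set it down on its side, then regrip near the mouth.

Request:
servo_tool(rows=[0.8, 0, 0, 0.02, 0, 0.8, 0, 0, 0.02, 0, 0.8, 0, 0, 0.015, 0, 0.8, 0, 0, 0.01, 0, 0.8, 0, 0, 0.006, 0])

```text
time: 6.85
position: [0.4589, -0.2055, 0.0537]
tool_rot: [0.144, 0.99, -0.003, 0.005]
ft_force: [-0.4, -0.1, -1.0]
grip_width: 0.0561
grip_force: 3.0
```

Request:
servo_tool(rows=[0.8, 0, 0, 0.004, 0, 0.8, 0, 0, 0, 0, 0, 0, 0, 0, 0, -1, 0, 0, 0, 0, -1, 0, 0, 0, 0])

```text
time: 7.27
position: [0.4578, -0.2047, 0.0453]
tool_rot: [0.144, 0.99, -0.0, 0.001]
ft_force: [-0.4, 0.5, 0.0]
grip_width: 0.0627
grip_force: 0.0
```

Request:
servo_tool(rows=[-1, 0, 0, 0, 0, -1, 0, 0, -0.04, 0, -1, 0, 0, -0.04, 0, -1, 0, 0, -0.04, 0, -1, 0, 0, 0, 0])

```text
time: 7.68
position: [0.4612, -0.2071, 0.1709]
tool_rot: [0.144, 0.99, -0.003, 0.006]
ft_force: [0.9, -0.4, 0.4]
grip_width: 0.0857
grip_force: 0.0
```

```bash
python3 -c "
from h import *
st()
p=potrel(); q=potrel('top')
u=proj(p,[.45,-.2,.03])[0].astype(int)
x,y=max(u[0]-100,0),max(u[1]-75,0); save(p,'a3',(x,y,x+200,y+150),2.5)"
```

```text
t 7.68 pos [ 0.4612 -0.2071  0.1709] x [-0.9587  0.284  -0.013 ] y [ 0.2841  0.9588 -0.0048] F [ 0.8631 -0.3774  0.4159] w 0.08569586573556061 0.0
scene 0.4 [0.4612 0.2364 0.0513] rel grip (tool axes) [0.1255 0.4251 0.1335]
top 0.54 [ 0.4419 -0.1999  0.0291] rel grip (tool axes) [ 0.0158 -0.0002  0.1547]
```

View pics/a3.png

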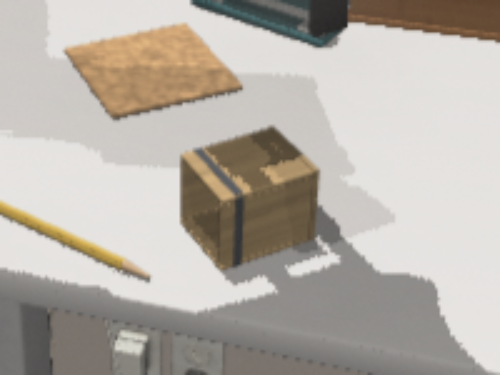

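Request:
servo_tool(rows=[-1, 0.02, 0, 0, 0, -1, 0.019, 0, 0.01, 0, -1, 0, 0, 0.03, 0, -1, 0, 0, 0.03, 0, -1, 0, 0, 0.03, 0])

```text
time: 8.3
position: [0.4186, -0.1925, 0.0625]
tool_rot: [0.144, 0.99, 0.001, -0.001]
ft_force: [0.2, 0.6, -0.0]
grip_width: 0.0872
grip_force: 0.0
```

Request:
servo_tool(rows=[-1, 0, 0, 0.025, 0, -1, 0, 0, 0.02, 0, -1, 0, 0, 0.01, 0, -1, 0, 0, 0, 0, -1, 0, 0, 0, 0])

```text
time: 8.72
position: [0.419, -0.1926, 0.0087]
tool_rot: [0.144, 0.99, 0.001, -0.001]
ft_force: [-0.7, 1.0, 0.1]
grip_width: 0.0869
grip_force: 0.0
```

```bash
python3 -c "
from h import *
st()
p=potrel(); q=potrel('top')"
```

```text
t 8.72 pos [ 0.419  -0.1926  0.0087] x [-0.9587  0.2845  0.0028] y [0.2845 0.9587 0.0011] F [-0.711   0.9517  0.1285] w 0.08688184906816193 0.0
scene 0.94 [ 0.4451 -0.2032  0.0287] rel grip (tool axes) [-0.0273 -0.0025 -0.0002]
top 0.51 [ 0.542  -0.0047  0.0001] rel grip (tool axes) [-0.063   0.2157  0.0293]
```

Request:
servo_tool(newtons=3, rows=[0, -0.002, -0.001, 0, 0, 0, 0, 0, 0, 0, 0.5, 0, 0, 0, 0, 0.8, 0, 0, 0, 0, 0.8, 0, 0, 0, 0])

```text
time: 9.33
position: [0.4215, -0.1948, 0.0098]
tool_rot: [0.144, 0.99, -0.0, 0.0]
ft_force: [1.1, -0.3, 1.1]
grip_width: 0.0615
grip_force: 0.0
```

Request:
servo_tool(rows=[0.8, 0, 0, 0, 0, 0.8, 0, 0, 0, 0, 0.8, 0, 0, -0.02, 0, 0.8, 0, 0, -0.03, 0, 0.8, 0, 0, 0, 0])

```text
time: 9.75
position: [0.4229, -0.1958, 0.0624]
tool_rot: [0.144, 0.99, -0.001, 0.002]
ft_force: [0.8, -0.3, -1.8]
grip_width: 0.0561
grip_force: 3.0
```

```bash
python3 -c "
from h import *
st()
p=potrel(); q=potrel('top')"
```

```text
t 9.75 pos [ 0.4229 -0.1958  0.0624] x [-0.9588  0.2842 -0.005 ] y [ 0.2842  0.9588 -0.002 ] F [ 0.7655 -0.2681 -1.8409] w 0.05608790525048009 2.9999527202107856
scene 0.96 [ 0.4401 -0.2021  0.0641] rel grip (tool axes) [-0.0187 -0.0013  0.0161]
top 0.6 [ 0.6701 -0.0122  0.0214] rel grip (tool axes) [-0.1867  0.2457  0.057 ]
```

Request:
servo_tool(rows=[0.8, 0, 0, -0.03, 0, 0.8, 0, 0, 0, 0, 0.8, 0, 0, 0, 0, 0.8, 0, 0, 0, 0, 0.8, 0, 0, 0, 0])

```text
time: 10.37
position: [0.4208, -0.1943, 0.0885]
tool_rot: [0.144, 0.99, 0.001, -0.001]
ft_force: [-0.2, 1.0, -2.0]
grip_width: 0.0561
grip_force: 3.0
```

```bash
python3 -c "
from h import *
st()
p=potrel()"
```

```text
t 10.37 pos [ 0.4208 -0.1943  0.0885] x [-0.9587  0.2845  0.0021] y [0.2845 0.9587 0.0008] F [-0.1587  1.0454 -2.0459] w 0.056061118967629664 2.9999501527345274
scene 0.63 [ 0.425  -0.1973  0.0789] rel grip (tool axes) [-0.0049 -0.0017  0.0286]
```

Request:
servo_tool(rows=[0.8, -0.002, 0.008, -0.003, 0, 0.8, -0.004, 0.016, -0.004, 0, 0.8, -0.006, 0.024, -0.004, 0, 0.8, -0.007, 0.028, -0.002, 0, 0.8, -0.008, 0.03, 0, 0])

```text
time: 10.88
position: [0.478, -0.0998, 0.1028]
tool_rot: [0.145, 0.989, 0.0, 0.0]
ft_force: [0.6, -0.8, -2.4]
grip_width: 0.0558
grip_force: 3.0
```

Request:
servo_tool(rows=[0.8, -0.008, 0.03, 0, 0, 0.8, -0.007, 0.028, 0, 0, 0.8, -0.006, 0.022, 0, 0, 0.8, -0.004, 0.014, 0, 0, 0.8, -0.002, 0.008, 0, 0])

```text
time: 11.3
position: [0.5332, -0.0083, 0.1024]
tool_rot: [0.143, 0.99, 0.0, 0.0]
ft_force: [-0.1, -0.6, -2.4]
grip_width: 0.0561
grip_force: 3.0
```

Request:
servo_tool(rows=[0.8, -0.001, 0.004, 0, 1, 0.8, 0, 0, 0, 1.5, 0.8, 0, 0, 0, 1.5, 0.8, 0, 0, 0, 0, 0.8, 0, 0, 0, 0])

```text
time: 11.72
position: [0.5339, -0.0076, 0.1024]
tool_rot: [0.179, 0.984, -0.0, -0.0]
ft_force: [0.2, 0.1, -0.5]
grip_width: 0.0559
grip_force: 3.0
```

```bash
python3 -c "
from h import *
p=potrel(); q=potrel('top'); go((.5376,-.009,.05))
u=proj(p,[.53,-.01,.06])[0].astype(int)
x,y=max(u[0]-100,0),max(u[1]-75,0); save(p,'a4',(x,y,x+200,y+150),2.5)"
```

```text
scene 0.76 [ 0.5372 -0.0085  0.0937] rel grip (tool axes) [-0.0033  0.0003  0.0277]
t 11.92 pos [ 0.5343 -0.0075  0.1025] x [-0.9363  0.3511  0.0002] y [ 0.3511  0.9363 -0.0001] F [ 0.9131  0.5523 -1.6391] w 0.055889362351346686 2.99994712248008
shift [-0.0036 -0.0002  0.0525] yaw_y 69.4429997561307
```

View pics/a4.png

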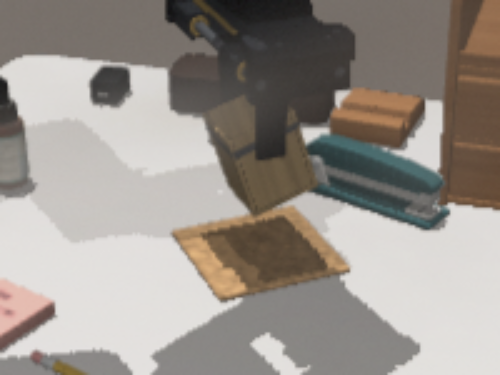

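The pot is mouth up, leaning about 15° toward the robot above the coaster, at (258,155) in the crop. Pressing it down on its low edge will square it up.

Request:
servo_tool(rows=[0.8, -0.0035, 0, 0.015, 0, 0.8, 0, 0, 0.015, 0, 0.8, 0, 0, 0.01, 0, 0.8, 0, 0, 0.005, 0, 0.8, 0, 0, 0.003, 0])

```text
time: 12.33
position: [0.5383, -0.0088, 0.0543]
tool_rot: [0.178, 0.984, -0.0, 0.0]
ft_force: [0.7, -1.8, 4.4]
grip_width: 0.0559
grip_force: 3.0
```

Request:
servo_tool(rows=[0.8, 0, 0, 0.003, 0, 0.8, 0, 0, 0.003, 0, 0.8, 0, 0, 0.001, 0, 0.8, 0, 0, 0, 0, 0.8, 0, 0, 0, 0])

```text
time: 12.75
position: [0.5384, -0.0087, 0.048]
tool_rot: [0.178, 0.984, -0.0, 0.001]
ft_force: [1.3, -2.3, 3.8]
grip_width: 0.0559
grip_force: 3.0
```

```bash
python3 -c "
from h import *
p=potrel(); go((.5376,-.009,.05))
u=proj(p,[.53,-.01,.06])[0].astype(int)
x,y=max(u[0]-100,0),max(u[1]-75,0); save(p,'a5',(x,y,x+200,y+150),2.5)"
```

```text
scene 0.68 [ 0.542  -0.0117  0.0464] rel grip (tool axes) [-0.0046 -0.0016  0.0206]
t 12.85 pos [ 0.5382 -0.0086  0.048 ] x [-0.9365  0.3506 -0.0011] y [0.3506 0.9365 0.    ] F [ 1.0292 -2.2297  3.8425] w 0.0556398429489819 3.001209085341543
shift [ 0.0004 -0.0006 -0.002 ] yaw_y 69.4774453040246
```

View pics/a5.png

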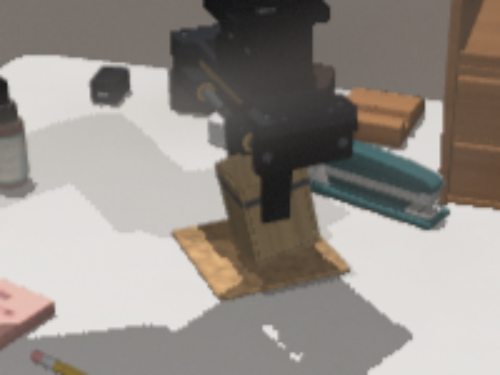

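Request:
servo_tool(rows=[0.1, 0, 0, 0, 0, -1, 0, 0, 0, 0, -1, 0, 0, 0, 0, -1, 0, 0, 0, 0, -1, 0, 0, 0, 0])

```text
time: 13.27
position: [0.5369, -0.0079, 0.0471]
tool_rot: [0.178, 0.984, 0.0, -0.001]
ft_force: [0.6, 0.2, -0.5]
grip_width: 0.0752
grip_force: 0.0
```

Request:
servo_tool(rows=[-1, 0, 0, -0.04, 0, -1, 0, 0, -0.04, 0, -1, 0, 0, -0.04, 0, -1, 0, 0, -0.02, 0, -1, 0, 0, 0, 0])

```text
time: 13.68
position: [0.5408, -0.0087, 0.1923]
tool_rot: [0.178, 0.984, -0.0, 0.005]
ft_force: [0.3, 0.0, -0.4]
grip_width: 0.0866
grip_force: 0.0
```

```bash
python3 -c "
from h import *
p=potrel(); q=potrel('top'); st()
print(fit([p],'pot_center',(.54,-.01),.028,.005,.075,[-20]))
print(fit([q],'pot_center',(.54,-.01),.028,.005,.075,[-20]))
for n in (p,q): print([(round(d['score'],2),np.array(d['at'])) for d in robot.place_of(n,'bottle_center')][:2])
u=proj(p,[.53,-.01,.06])[0].astype(int)
x,y=max(u[0]-100,0),max(u[1]-75,0); save(p,'a6',(x,y,x+200,y+150),2.5)"
```

```text
scene 0.76 [ 0.5541 -0.0145  0.0427] rel grip (tool axes) [-0.0154 -0.0006  0.1663]
t 13.88 pos [ 0.5363 -0.008   0.1861] x [-0.9365  0.3506  0.0035] y [ 0.3506  0.9365 -0.0003] F [-0.2325  0.2459 -0.7993] w 0.08720132351722469 0.0
(array([ 0.5521, -0.0143, -0.3912]), np.float64(-22.41332369188911), np.float64(0.032327586206896554), 1)
(array([ 0.54  , -0.01  , -0.3491]), np.float64(-20.0), np.float64(0.0), 0)
[(0.7, array([0.4621, 0.2366, 0.0492]))]
[(0.75, array([0.4592, 0.2314, 0.0567]))]
```

View pics/a6.png

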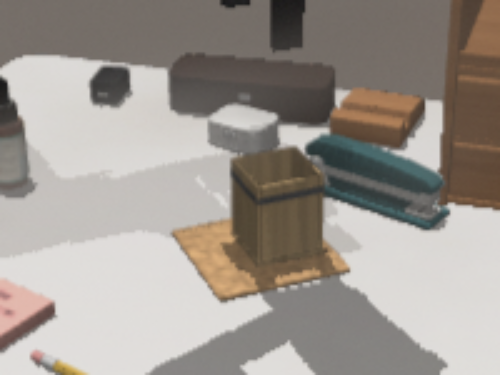

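The pot now stands upright with its mouth up, about 16 mm beyond the coaster's middle. I'll regrip it and bring it back to the middle.

Request:
servo_tool(rows=[-1, -0.016, 0, 0.02, 0, -1, 0, 0, 0.035, 0, -1, 0, 0, 0.035, 0, -1, 0, 0, 0.03, 0, -1, 0, 0, 0.02, 0])

```text
time: 14.5
position: [0.5507, -0.0137, 0.0439]
tool_rot: [0.178, 0.984, 0.0, -0.003]
ft_force: [0.4, -0.4, 0.1]
grip_width: 0.087
grip_force: 0.0
```

Request:
servo_tool(newtons=12, rows=[-1, 0, 0, 0.015, 0, -1, 0, 0, 0, 0, 0, 0, 0, 0, 0, 0.2, 0, 0, 0, 0, 0.5, 0, 0, 0, 0])

```text
time: 14.92
position: [0.5537, -0.0142, 0.0336]
tool_rot: [0.178, 0.984, -0.0, 0.001]
ft_force: [-0.2, -0.0, -0.6]
grip_width: 0.0741
grip_force: 0.0
```

Request:
servo_tool(rows=[0.8, 0, 0, 0, 0, 0.8, 0, 0, 0, 0, 0.8, 0, 0, 0, 0, 0.8, 0, 0, 0, 0, 0.8, 0, 0, 0, 0])

```text
time: 15.33
position: [0.5532, -0.0141, 0.0334]
tool_rot: [0.178, 0.984, -0.0, 0.001]
ft_force: [-1.1, 0.0, 5.6]
grip_width: 0.0558
grip_force: 12.0
```

```bash
python3 -c "
from h import *
p=potrel(); go((.5376,-.009,.03))"
```

```text
scene 0.76 [ 0.5532 -0.0114  0.0425] rel grip (tool axes) [0.0009 0.0025 0.0099]
t 15.43 pos [ 0.5532 -0.0141  0.0334] x [-0.9365  0.3506 -0.0014] y [0.3506 0.9365 0.0002] F [-0.7444  1.1764  6.4093] w 0.05595035638279094 11.999813127913512
shift [ 0.0164 -0.0007  0.0034] yaw_y 69.47669528611723
```

Request:
servo_tool(rows=[0.8, 0, 0, -0.005, 0, 0.8, 0.005, 0, 0, 0, 0.8, 0.006, 0, 0, 0, 0.8, 0.005, -0.0005, 0, 0, 0.8, 0, 0, 0, 0])

```text
time: 15.85
position: [0.5349, -0.008, 0.037]
tool_rot: [0.178, 0.984, 0.0, -0.002]
ft_force: [-0.2, 1.0, -1.3]
grip_width: 0.0558
grip_force: 12.0
```

Request:
servo_tool(rows=[0.8, 0, 0, 0, 0, 0.8, 0, 0, 0.003, 0, 0.8, 0, 0, 0.002, 0, 0.8, 0, 0, 0.001, 0, 0.8, 0, 0, 0, 0])

```text
time: 16.27
position: [0.5382, -0.009, 0.0328]
tool_rot: [0.178, 0.984, -0.0, 0.001]
ft_force: [-2.8, 0.1, 10.3]
grip_width: 0.0556
grip_force: 12.0
```

Request:
servo_tool(rows=[0.1, 0, 0, 0, 0, -1, 0, 0, 0, 0, -1, 0, 0, 0, 0, -1, 0, 0, 0, 0, -1, 0, 0, 0, 0])

```text
time: 16.68
position: [0.5377, -0.0089, 0.0313]
tool_rot: [0.178, 0.984, 0.0, -0.0]
ft_force: [0.1, -0.4, 0.8]
grip_width: 0.0751
grip_force: 0.0
```

Request:
servo_tool(rows=[-1, 0, 0, -0.03, 0, -1, 0, 0, -0.04, 0, -1, 0, 0, -0.04, 0, -1, 0, 0, -0.04, 0, -1, 0, 0, 0, 0])

```text
time: 17.1
position: [0.5426, -0.0098, 0.1888]
tool_rot: [0.178, 0.984, -0.0, 0.008]
ft_force: [0.6, -0.1, 0.5]
grip_width: 0.0866
grip_force: 0.0
```

```bash
python3 -c "
from h import *
p=potrel(); q=potrel('top')
print(fit([p],'pot_center',(.54,-.01),.028,.005,.075,[-20]))
go((.461,.233,.22))
for n in (p,q): print([(round(d['score'],2),np.array(d['at'])) for d in robot.place_of(n,'bottle_center')][:2])
"
```

```text
scene 0.78 [ 0.5325 -0.0101  0.041 ] rel grip (tool axes) [ 0.0091 -0.0037  0.1637]
top 0.38 [ 0.533  -0.0077  0.0405] rel grip (tool axes) [ 0.0045 -0.0005  0.1601]
(array([ 0.5376, -0.0086, -0.3792]), np.float64(-21.72741393232088), np.float64(0.029796048438495856), 1)
t 17.35 pos [ 0.5363 -0.0086  0.18  ] x [-0.9365  0.3507  0.0036] y [ 0.3507  0.9365 -0.0005] F [-0.2626 -0.2524 -0.8431] w 0.08723406617039646 0.0
shift [ 0.1554  0.1998 -0.0396] yaw_y 69.47018729126818
[(0.56, array([0.4597, 0.236 , 0.0507]))]
[(0.46, array([0.4636, 0.228 , 0.0529]))]
```

Request:
servo_tool(rows=[-1, 0.012, 0.016, -0.01, 0, -1, 0.024, 0.031, 0, 0, -1, 0.024, 0.031, 0, 0, -1, 0.024, 0.031, 0, 0, -1, 0.024, 0.031, 0, 0])

```text
time: 17.87
position: [0.4842, 0.1613, 0.1902]
tool_rot: [0.179, 0.984, -0.0, -0.001]
ft_force: [0.6, 0.1, 0.4]
grip_width: 0.087
grip_force: 0.0
```

Request:
servo_tool(rows=[-1, 0.024, 0.031, 0, 0, -1, 0.016, 0.02, 0, 0, -1, 0.007, 0.009, 0, 0, -1, 0, 0, 0, 0, -1, 0, 0, 0, 0])

```text
time: 18.28
position: [0.4624, 0.2325, 0.1908]
tool_rot: [0.177, 0.984, -0.001, -0.0]
ft_force: [0.9, -0.4, 0.3]
grip_width: 0.0868
grip_force: 0.0
```

```bash
cat >> h.py <<'E'
def fitb(ps,x0,z0=0):
    ms=[(p,m[0]["region"]) for p in ps for m in [robot.outline_of(p,"bottle_center")] if m and m[0]["score"]>.3]
    a=np.linspace(0,2*np.pi,24)
    def cost(v):
        out=0
        for p,m in ms:
            big=np.zeros((m.shape[0]*4,m.shape[1]*4),np.uint8)
            for r,lo,hi in((.017,0,.066),(.012,.066,.077),(.0065,.077,.102)):
                P=np.array([[v[0]+r*np.cos(t),v[1]+r*np.sin(t),z0+z] for t in a for z in(lo,hi)])
                cv2.fillConvexPoly(big,cv2.convexHull(np.round((proj(p,P)+.5)*4).astype(np.int32)),1)
            k=cv2.resize(big.astype(np.float32),m.shape[::-1],interpolation=cv2.INTER_AREA)
            out+=np.abs(k-m).sum()/m.sum()
        return out
    r=minimize(cost,x0,method="Nelder-Mead",options=dict(initial_simplex=[x0,[x0[0]+.01,x0[1]],[x0[0],x0[1]+.01]]))
    return r.x,r.fun,len(ms)
E
python3 -c "
from h import *
p=robot.camera('scene'); q=robot.camera('top')
b=fitb([p],(.461,.233)); print(b, fitb([q],(.461,.233)))
go((*b[0],.073))
o=robot.get_obs(); w=robot.camera('wrist'); M=np.array(w['mount']); e=R.from_quat(o['tool_rot']).as_matrix()
T=np.eye(4); T[:3,:3]=e; T[:3,3]=o['position']; C=np.linalg.inv(T@M); w['rvec']=cv2.Rodrigues(C[:3,:3])[0]; w['tvec']=C[:3,3]
print(fitb([w],(.461,.233)))
"
```

```text
(array([0.4636, 0.2344]), np.float64(0.13070214669051877), 1) (array([0.461, 0.233]), np.float64(0.0), 0)
t 18.48 pos [0.4632 0.2314 0.1913] x [-0.9357  0.3528  0.0001] y [ 0.3528  0.9357 -0.0005] F [-0.5862  0.3538  0.1361] w 0.08676442565132984 0.0
shift [0.0008 0.003  0.1183] yaw_y 69.34247891059219
(array([0.4597, 0.2313]), np.float64(0.15899014778325124), 1)
```

Request:
servo_tool(rows=[-1, 0.002, 0.0015, 0.02, 0, -1, 0, 0, 0.03, 0, -1, 0, 0, 0.03, 0, -1, 0, 0, 0.02, 0, -1, 0, 0, 0.012, 0])

```text
time: 19.0
position: [0.4602, 0.2337, 0.0773]
tool_rot: [0.179, 0.984, -0.001, -0.002]
ft_force: [-0.5, 0.1, -0.7]
grip_width: 0.0871
grip_force: 0.0
```

Request:
servo_tool(newtons=10, rows=[-1, 0, 0, 0.006, 0, -1, 0, 0, 0, 0, 0, 0, 0, 0, 0, 0.2, 0, 0, 0, 0, 0.4, 0, 0, 0, 0])

```text
time: 19.42
position: [0.4621, 0.235, 0.0746]
tool_rot: [0.178, 0.984, 0.0, 0.001]
ft_force: [0.8, 0.1, 0.3]
grip_width: 0.0743
grip_force: 0.0
```

```bash
python3 -c "
from h import *
st()
o=robot.get_obs(); w=robot.camera('wrist'); M=np.array(w['mount']); e=R.from_quat(o['tool_rot']).as_matrix()
T=np.eye(4); T[:3,:3]=e; T[:3,3]=o['position']; C=np.linalg.inv(T@M); w['rvec']=cv2.Rodrigues(C[:3,:3])[0]; w['tvec']=C[:3,3]
print(fitb([w],(.461,.233)), np.array(o['position'])+[0,0,.02], proj(w,[[*o['position'][:2],.102]]))
save(w,'b1')
"
```

```text
t 19.42 pos [0.4621 0.235  0.0746] x [-0.9365  0.3508 -0.0019] y [0.3508 0.9365 0.0013] F [0.8163 0.135  0.2545] w 0.07425311524131419 0.0
(array([0.4606, 0.2314]), np.float64(0.15038750399488654), 1) [0.4621 0.235  0.0946] [[282.0197 282.7313]]
```

View pics/b1.png

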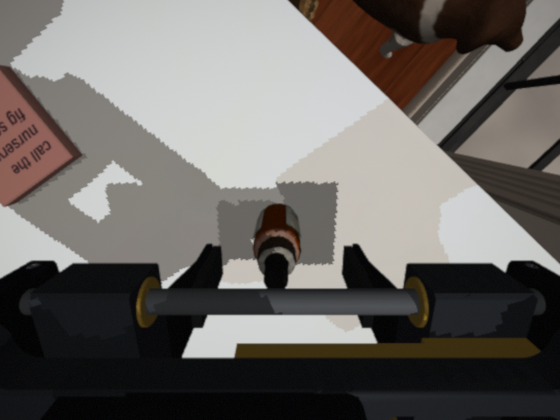

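The wrist picture shows the rubber top at (277,268) between the fingers (205 and 357), about 2 mm left of their middle. I'll nudge over by that and close.

Request:
servo_tool(rows=[0.2, 0, -0.002, 0, 0, 0.4, 0, 0, 0, 0, 0.5, 0, 0, 0, 0, 0.6, 0, 0, 0, 0, 0.7, 0, 0, 0, 0])

```text
time: 19.93
position: [0.4605, 0.2331, 0.0736]
tool_rot: [0.178, 0.984, 0.0, 0.0]
ft_force: [-0.6, 0.1, -0.0]
grip_width: 0.0338
grip_force: 0.0
```

Request:
servo_tool(newtons=12, rows=[0.8, 0, 0, 0, 0, 1, 0, 0, 0, 0, 1, 0, 0, 0, 0, 1, 0, 0, 0, 0, 1, 0, 0, 0, 0])

```text
time: 20.35
position: [0.4605, 0.233, 0.0735]
tool_rot: [0.178, 0.984, -0.0, -0.0]
ft_force: [0.8, -0.1, 0.6]
grip_width: 0.0226
grip_force: 12.0
```

Request:
servo_tool(newtons=20, rows=[1, 0, 0, 0, 0, 1, 0, 0, 0, 0, 1, 0, 0, 0, 0, 1, 0, 0, 0, 0, 1, 0, 0, 0, 0])

```text
time: 20.77
position: [0.4605, 0.233, 0.0735]
tool_rot: [0.178, 0.984, -0.0, -0.0]
ft_force: [0.2, -0.1, 0.0]
grip_width: 0.0216
grip_force: 20.0
```

```bash
python3 -c "
from h import *
st(); p=robot.camera('scene'); print(fitb([p],(.461,.233)))
"
```

```text
t 20.77 pos [0.4605 0.233  0.0735] x [-0.9365  0.3507  0.0001] y [ 0.3507  0.9365 -0.    ] F [ 0.1856 -0.1055  0.0088] w 0.021600633764913783 19.99871850013733
(array([0.4643, 0.2353]), np.float64(0.515327380952381), 1)
```

Width 21.6 mm means the fingertips are on the 24 mm collar. I'll open, rise 7 mm and grip only the rubber.

Request:
servo_tool(newtons=8, rows=[0.6, 0, 0, 0, 0, 0.2, 0, 0, 0, 0, 0.2, 0, 0, 0, 0, 0.2, 0, 0, 0, 0, 0.2, 0, 0, -0.004, 0])

```text
time: 21.28
position: [0.4601, 0.2329, 0.0772]
tool_rot: [0.178, 0.984, -0.0, -0.001]
ft_force: [0.1, -0.4, 0.4]
grip_width: 0.0339
grip_force: 0.0
```

Request:
servo_tool(rows=[0.2, 0, 0, -0.004, 0, 0.4, 0, 0, 0, 0, 0.6, 0, 0, 0, 0, 0.7, 0, 0, 0, 0, 0.8, 0, 0, 0, 0])

```text
time: 21.7
position: [0.4604, 0.233, 0.0816]
tool_rot: [0.178, 0.984, -0.0, -0.0]
ft_force: [0.6, -1.1, 0.2]
grip_width: 0.0155
grip_force: 0.0
```

Request:
servo_tool(newtons=15, rows=[1, 0, 0, 0, 0, 1, 0, 0, 0, 0, 1, 0, 0, 0, 0, 1, 0, 0, 0, 0, 1, 0, 0, 0, 0])

```text
time: 22.12
position: [0.4604, 0.233, 0.0815]
tool_rot: [0.178, 0.984, -0.0, -0.0]
ft_force: [-0.8, 0.2, -0.1]
grip_width: 0.0122
grip_force: 15.0
```

```bash
python3 -c "
from h import *
st(); p=robot.camera('scene'); q=robot.camera('wrist')
print([(d['score'],np.array(d['at'])) for d in robot.place_of(p,'bottle_center')][:1])
"
```

```text
t 22.12 pos [0.4604 0.233  0.0815] x [-0.9365  0.3506  0.0001] y [ 0.3506  0.9365 -0.0001] F [-0.76    0.163  -0.1462] w 0.01217111121353292 15.003743544584722
[(0.97, array([0.4598, 0.2336, 0.0487]))]
```

Request:
servo_tool(rows=[1, 0, 0, -0.01, 0, 1, 0, 0, -0.02, 0, 1, 0, 0, -0.025, 0, 1, 0, 0, -0.025, 0, 1, 0, 0, -0.015, 0])

```text
time: 22.68
position: [0.4614, 0.2334, 0.1794]
tool_rot: [0.178, 0.984, 0.001, 0.002]
ft_force: [-0.1, -0.6, -1.0]
grip_width: 0.0122
grip_force: 15.0
```

Request:
servo_tool(rows=[1, -0.005, -0.006, -0.01, 0, 1, -0.012, -0.016, -0.005, 0, 1, -0.02, -0.026, 0, 0, 1, -0.025, -0.032, 0, 0, 1, -0.027, -0.034, 0, 0])

```text
time: 23.1
position: [0.503, 0.0955, 0.1918]
tool_rot: [0.177, 0.984, -0.0, -0.0]
ft_force: [0.5, 0.4, -0.7]
grip_width: 0.0117
grip_force: 15.0
```

Request:
servo_tool(rows=[1, -0.025, -0.032, 0, 0, 1, -0.02, -0.026, 0, 0, 1, -0.013, -0.016, 0, 0, 1, -0.006, -0.008, 0, 0, 1, -0.004, -0.003, 0, 0])

```text
time: 23.52
position: [0.5371, -0.0085, 0.1913]
tool_rot: [0.179, 0.984, 0.0, -0.0]
ft_force: [-1.0, 1.3, -0.6]
grip_width: 0.0119
grip_force: 15.0
```

Request:
servo_tool(rows=[1, 0, 0, 0, 0, 1, 0, 0, 0, 0, 1, 0, 0, 0, 0, 1, 0, 0, 0, 0, 1, 0, 0, 0, 0])

```text
time: 23.93
position: [0.5368, -0.0055, 0.1916]
tool_rot: [0.177, 0.984, 0.0, -0.0]
ft_force: [0.5, 0.5, -0.2]
grip_width: 0.0119
grip_force: 15.0
```

```bash
python3 -c "
from h import *
p=robot.camera('scene'); q=robot.camera('top'); go((.5376,-.0086,.09))
for n in (p,q):
  print([(d['score'],np.array(d['at'])) for d in robot.place_of(n,'bottle_center')][:1])
z=robot.get_obs()['position'][2]-.0815; print(fitb([p],(.5376,-.009),z))
print(fit([p],'pot_center',(.5376,-.009),.028,.005,.075,[-20]))
u=proj(p,[.53,-.01,.1])[0].astype(int)
x,y=max(u[0]-80,0),max(u[1]-80,0); save(p,'b2',(x,y,x+160,y+160),3.5)"
```

```text
t 24.03 pos [ 0.537  -0.0059  0.1916] x [-0.937   0.3494  0.0001] y [0.3494 0.937  0.    ] F [-0.1949 -0.2319 -1.3992] w 0.011630574596476456 14.98363278384204
shift [-0.0015 -0.0023  0.1016] yaw_y 69.54920147284251
[(0.65, array([ 0.5364, -0.003 ,  0.1601]))]
[]
(array([ 0.5406, -0.0044]), np.float64(0.25826949860724235), 1)
(array([ 0.5369, -0.0094, -0.3923]), np.float64(-22.47530111006625), np.float64(0.05838373655913978), 1)
```

View pics/b2.png

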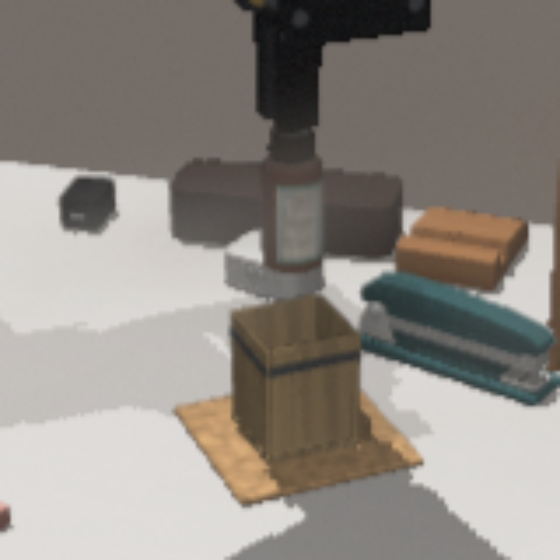

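The bottle hangs upright over the pot's mouth, at (293,215) above (295,330) in the crop. I'll lower it.

Request:
servo_tool(rows=[1, -0.0005, -0.0025, 0, 0, 1, 0, 0, 0.01, 0, 1, 0, 0, 0.015, 0, 1, 0, 0, 0.015, 0, 1, 0, 0, 0.015, 0])

```text
time: 24.65
position: [0.5367, -0.0094, 0.1355]
tool_rot: [0.178, 0.984, 0.0, 0.0]
ft_force: [-0.3, 0.3, -0.9]
grip_width: 0.012
grip_force: 15.0
```

Request:
servo_tool(rows=[1, 0, 0, 0.015, 0, 1, 0, 0, 0.013, 0, 1, 0, 0, 0.01, 0, 1, 0, 0, 0.004, 0, 1, 0, 0, 0, 0])

```text
time: 25.07
position: [0.5361, -0.0092, 0.0933]
tool_rot: [0.178, 0.984, 0.0, -0.001]
ft_force: [-0.4, -0.3, -1.4]
grip_width: 0.0119
grip_force: 15.0
```

```bash
python3 -c "
from h import *
go((.5376,-.0086,.0905))
p=robot.camera('scene'); print(fit([p],'pot_center',(.5376,-.009),.028,.005,.075,[-20]))"
```

```text
t 25.07 pos [ 0.5361 -0.0092  0.0933] x [-0.9364  0.3509  0.0024] y [ 0.3509  0.9364 -0.0003] F [-0.3838 -0.295  -1.4069] w 0.011864819717832438 14.983653194103681
shift [-0.0012  0.0011  0.0028] yaw_y 69.45692311639418
(array([ 0.5364, -0.0097, -0.3783]), np.float64(-21.673038288610297), np.float64(0.18316365007541477), 1)
```

Request:
servo_tool(rows=[1, 0, 0, 0.001, 0, 1, 0, 0, 0.001, 0, 1, 0, 0, 0.001, 0, 1, 0, 0, 0, 0, 1, 0, 0, 0, 0])

```text
time: 25.58
position: [0.5369, -0.0092, 0.0918]
tool_rot: [0.178, 0.984, -0.0, 0.0]
ft_force: [0.0, -0.2, -1.2]
grip_width: 0.012
grip_force: 15.0
```

Request:
servo_tool(rows=[1, 0, 0, 0.001, 0, 1, 0, 0, 0.001, 0, 1, 0, 0, 0, 0, 1, 0, 0, 0, 0, 1, 0, 0, 0, 0])

```text
time: 26.0
position: [0.5374, -0.0095, 0.0904]
tool_rot: [0.178, 0.984, -0.0, 0.001]
ft_force: [-0.2, -0.8, 7.0]
grip_width: 0.012
grip_force: 15.0
```

Request:
servo_tool(rows=[1, 0, 0, 0, 0, 1, 0, 0, 0, 0, 1, 0, 0, 0, 0, 1, 0, 0, 0, 0, 1, 0, 0, 0, 0])

```text
time: 26.42
position: [0.5374, -0.0095, 0.0904]
tool_rot: [0.178, 0.984, -0.0, 0.001]
ft_force: [-0.7, -0.2, 5.6]
grip_width: 0.012
grip_force: 15.0
```

Request:
servo_tool(newtons=5, rows=[1, 0, 0, 0, 0, 0.6, 0, 0, 0, 0, 0.3, 0, 0, 0, 0, 0, 0, 0, 0, 0, -0.2, 0, 0, 0, 0])

```text
time: 26.83
position: [0.5366, -0.0091, 0.0893]
tool_rot: [0.178, 0.984, 0.0, -0.0]
ft_force: [-0.0, -0.7, 0.1]
grip_width: 0.0298
grip_force: 0.0
```

Request:
servo_tool(rows=[-0.2, 0, 0, 0, 0, -0.2, 0, 0, -0.01, 0, -0.2, 0, 0, -0.02, 0, -0.2, 0, 0, -0.03, 0, -0.2, 0, 0, -0.03, 0])

```text
time: 27.25
position: [0.536, -0.0091, 0.1804]
tool_rot: [0.178, 0.984, 0.0, -0.001]
ft_force: [-0.3, -0.4, 0.5]
grip_width: 0.0515
grip_force: 0.0
```

Request:
servo_tool(rows=[-0.2, 0, 0, -0.03, 0, -0.2, 0, 0, -0.02, 0, -0.2, 0, 0, 0, 0, -0.2, 0, 0, 0, 0, -0.2, 0, 0, 0, 0])

```text
time: 27.67
position: [0.536, -0.009, 0.2292]
tool_rot: [0.178, 0.984, 0.0, -0.001]
ft_force: [0.4, -0.5, -0.6]
grip_width: 0.0521
grip_force: 0.0
```

```bash
python3 -c "
from h import *
st(); p=robot.camera('scene')
print([(d['score'],np.array(d['at'])) for n in('bottle_center','pot_center') for d in robot.place_of(p,n)[:1]])
u=proj(p,[.53,-.01,.06])[0].astype(int)
x,y=max(u[0]-80,0),max(u[1]-80,0); save(p,'b3',(x,y,x+160,y+160),3.5)"
```

```text
t 27.67 pos [ 0.536  -0.009   0.2292] x [-0.9365  0.3507  0.0012] y [ 0.3507  0.9365 -0.0001] F [ 0.3747 -0.5171 -0.6089] w 0.05206975342545284 0.0
[(0.66, array([ 0.5399, -0.01  , -0.0014]))]
```

View pics/b3.png

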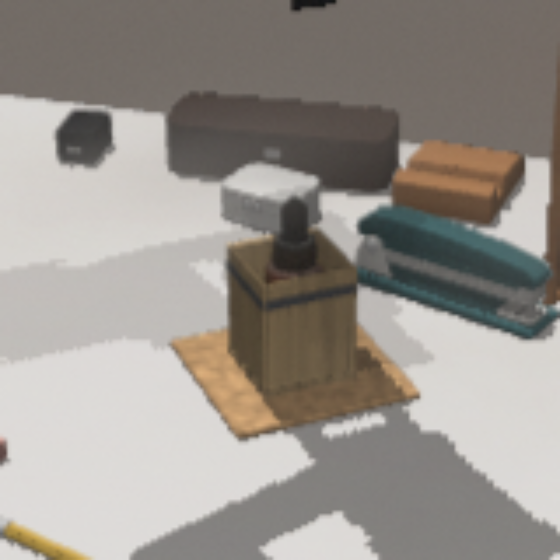

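The pot stands in the middle of the coaster, and the bottle stands upright inside it with the dropper at (294,215). The gripper is well clear, so I'm handing in.

```bash
python3 -c "
from rig import robot
print(robot.hand_in())"
```

```text
the job is handed in; nothing more can be done
None
```

The job is handed in after about 28 s of robot time: the pot stands mouth up in the middle of the coaster, the bottle rests upright on its floor with the dropper up, and the arm never went near the stapler or earbud case; the hand-in returned no verdict.

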